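# Stack an empty sample tote on the full one

## Robot

A 6-joint arm with a two-finger parallel gripper is mounted at the origin on the work surface. World frame = base frame: x ahead of the robot, y to its left, z up, the work surface at z = 0. Lengths are in mm, angles in rad, forces in N, time in s.
With the tool pointing down it reaches from about 275 to 750 mm from the base axis. Payload 10.2 kg.
Tool frame: the origin (TCP) lies between the finger pads; the fingertips stand 14 mm ahead of it and the grasp point (between the pads) lies 5 mm behind it; z points along the fingers, y is the line along which they close (so a half turn about z gives the same grasp; the last joint's range is limited). The gripper opens to 88 mm and grips with 3 to 60 N. Pads are 18 mm wide; open, the fingers measure 123 mm over their backs; the gripper's body (75 mm by 187 mm) begins 45 mm behind the grasp point.
Start: joints at [0.984, 0.313, 1.498, -0, 1.331, -0.223], TCP at [186.823, 490.641, 252.72] pointing down, gripper open.
Joint ranges: [-2.94, 2.94], [-0.97, 2.17], [0.19, 2.56], [-1.23, 4.37], [0.02, 3.11], [-2.88, 2.88]. Speed limits (rad/s): [2.39, 2.39, 3.01, 3.14, 3.14, 3.14].

## Interface

Orientations are given as a unit quaternion [w, x, y, z].
In Python, from station import * gives the robot as it stands.
- The arm moves only by the tool step_arm, never from a script. Its argument "rows" is a list of rows, each a list of 3 entries, a list of its own where there are three numbers: the shift along the tool's x, y, z each as a share of 25 mm, from -1 to 1, then the turn, a rotation vector about the tool's x, y, z each as a share of 6 degrees, from -1 to 1, then the closure, from -1 (fully open) to 1 (shut), so that 0 is half open. In form: [[[dx, dy, dz], [ax, ay, az], gripper], ...]. A call has 1 to 12 rows; each row shifts and turns the commanded pose from where the row before left it, along the tool's axes as they then stand; what a row does not reach is not made up. A row lasts 1/12 s, in which the tool goes at most 41.7 mm and 7.16 degrees, less where a joint would pass 70% of its speed; a pose out of reach is approached as far as the arm can. A call with a number of a shift or a turn outside -1 to 1 is refused whole. A call with a gripper value outside its range is refused whole. The fingers move at their own pace and stop on an object; "newtons" is the grip in N (left out, the last holds). Time passes only in rows, so rows that do not move let the fingers close. It gives the time, the measured TCP pose, the force and the opening at its end, in the units of the state.
- observe(): the state, without advancing time (a new reading comes with each control period).
- read_camera(name): name is "scene" or "top" or "wrist"; returns the picture (400x640x3 uint8, red, green, blue); there is no depth.
- get_calibration(name): a dict with "camera_matrix" (3x3 intrinsics, pixels), "R" (3x3) and "t" (3): a world point X has camera coordinates R X + t; the wrist camera has in their place "mount" (4x4, takes a point from camera to tool coordinates, whose origin is the TCP and whose axes are the flange's). Camera axes: x right, y down, z forward; pixel columns grow to the right and rows downward; lengths in mm; the calibration is good to about 2 mm. The wrist camera is an equidistant fisheye: a pixel r from the principal point sees the ray r / f radians off the axis. A picture is of the moment at which its call begins: read the wrist's pose just before it. get_calibration takes no time and is no camera call.
- finish_job(): hands the job in, once; it reports no verdict.
The state is a dict: "clock": time; "joint_pos": joint angles; "qd": joint speeds; "joint_efforts": joint torques, N m; "ee_pos": TCP position; "tool_rot": TCP orientation; "wrist_force": force on the tool from outside, world axes, zero at the start; "wrist_torque": the same for the moment, N m; "width": finger opening in mm.
Only numpy, scipy, OpenCV 4.12 (cv2) and the standard library are available. Lean on these libraries where they do the work, as an engineer would, in place of code of your own. Each camera call takes 0.05 s, during which the arm holds its last target. There are 200 camera calls.

## Task

Lift the top empty tote off the nest of two, give it half a turn end for end and stack it on the tote that is full of tubes, lowering it without a drop, so that its feet stand in the pockets on the full tote's ledges. Press it down gently, by feel, until the feet have passed the spring tongues and are fully home at both ends, then let go. Leave the full tote, the bottom empty tote and everything else where they stand.

Things in the scene. Friction and masses are not known exactly. Their poses are not given: they have to be found in the camera images.
- top_tote: Upper of two nested empty stack-and-nest totes, the one to move: open box 185 (x) x 66 (y) x 88 mm tall, 0.25 to 0.4 kg; origin under its centre, z up. Top 30 mm: an upright band, its flat long sides 66 mm apart, walls 2.5 mm, end rims 5 mm thick (x = 87.5 to 92.5 mm either way). Below it a tapered tub, 45 mm wide at the bottom. Nested, only the band is clear of the tote below; it lifts straight out.
- top_tote_one (a point): On top_tote's underside at x = 80, y = 0 mm: the tip of its single central foot (16 mm wide), where the +x end bulges out once, in the middle. Inside, beside this bulge, two corner ledges stand 58 mm above the underside.
- top_tote_two (a point): On top_tote's underside at x = -80, y = 0 mm: the middle of its other end, which bulges twice, at the corners: two feet at y = 14 to 23 and -14 to -23 mm. Inside, between them, one central ledge 58 mm above the underside.
- nest_tote: Lower of the two nested empty totes: same mould, origin and axes as top_tote; same way round, 30 mm lower. It stands loose on the bench (0.3 kg) and stays there.
- full_tote: Third tote, same mould, origin and axes, 0.9 kg, loose on the bench, filled with a rack of capped tubes (tops 51 mm above its underside). A tote put on it the same way round drops between the ledges onto the tubes (wrong). Turned half a turn, its three feet stand on the three ledges: its underside is then 58 mm and its rim 146 mm above the bench.
- full_tote_two (a point): On full_tote's underside at x = -80, y = 0 mm: the middle of its two-foot end, with the central ledge that takes the other tote's single foot. Each ledge is a pocket 14 mm deep, with 1.5 mm of play round the foot and a bevel above. A steel spring tongue slopes down and inwards from the end wall of each pocket.
- full_tote_one (a point): On full_tote's underside at x = 80, y = 0 mm: the middle of its single-foot end, with the two corner ledges. A tote merely set down stays on the tongues, about 8 mm too high. Each end then needs a push of some 8 to 20 N (friction varies), down on that end's rim; it slips past its tongues onto the ledge and stops hard. Over 28 N in all, as to push both ends at once, is too rough for the samples.
- bottle: Amber reagent bottle, 48 mm across, 105 mm tall, standing; origin under its centre. Bystander.
- beaker: Glass beaker, 64 mm across, 75 mm tall; origin under its centre. Bystander.
- tube_rack: Black tube rack 75 x 185 mm with capped tubes up to 80 mm; origin under its centre. Bystander.
- tip_box: Pipette tip box 120 x 84 x 73 mm; origin under its centre. Bystander.
- dish_pile: Pile of three dishes, 90 mm across, 42 mm tall; origin under its centre. Bystander.
- jar: White jar, 62 mm across, 70 mm tall; origin under its centre. Bystander.
- cold_box: White vial box 100 x 140 x 45 mm with a clear lid thrown back (up to 140 mm); origin under its centre. Bystander.
- table: The bench top, its upper face at height 0, fixed.

How it is judged:
By the outcome, as a careful person would: the job done as asked, in the order asked, and still so for the second after the job is handed in, with the robot touching nothing.
It also fails if it takes over 54 s, if anything falls off the work surface, if the arm or the gripper's body presses on something with over 40 N, if the wrist force passes 120 N, or if a joint passes its speed limit or range.

## Working session

There is one attempt and no reset: what is moved stays moved. The work goes in short steps, Python scripts to look and compute and a tool call to move; the robot and the scene stay as the last step left them, time stands still between calls to the robot, and variables do not carry over. Pictures are saved under pics/ and viewed, on a budget of 10 in all, crops included, one or two more only if the job needs it, and the job is handed in when it is done.

Besides the shell and the picture viewer there is one more tool, called after "Call:" as name([rows], argument=value, ...), one row to a line, values as JSON. step_arm: Moves the arm, as the interface text tells. Its arguments: {"type":"object","properties":{"rows":{"type":"array"},"newtons":{"type":"number"}},"required":["rows"]}

```bash
mkdir -p pics; ls; python3 - <<'E'
from station import *
import cv2
print(observe())
for n in("top","scene","wrist"):
    c=get_calibration(n);print(n,c)
for n in("top","scene"):
    cv2.imwrite(f"pics/{n}0.png",read_camera(n)[:,:,::-1])
E
```

```text
pics
{'clock': 0.0, 'joint_pos': array([ 9.83592056e-01,  3.13469854e-01,  1.49842399e+00, -1.65337110e-05,
        1.33101089e+00, -2.23414551e-01]), 'qd': array([-0.00109206, -0.00018174, -0.00031438, -0.000303  ,  0.00023142,
        0.00111216]), 'joint_efforts': array([ 8.97446853e-05, -4.02218020e+01, -2.52264762e+01,  6.94094435e-02,
        3.53548466e-02, -1.35748442e-04]), 'ee_pos': array([186.69751128, 490.43871567, 252.15582901]), 'tool_rot': array([-2.51300175e-04,  1.80891522e-01,  9.83502835e-01, -6.06054007e-04]), 'wrist_force': array([-0.38548493,  1.18895839,  1.2050425 ]), 'wrist_torque': array([ 0.01304726,  0.03135752, -0.01694609]), 'width': 88.17784883986879}
top {'camera_matrix': array([[508.77147752,   0.        , 314.84973149],
       [  0.        , 508.77147752, 197.77910481],
       [  0.        ,   0.        ,   1.        ]]), 'R': array([[ 0.0268404 , -0.9995712 ,  0.01170516],
       [-0.99571382, -0.0277699 , -0.08822027],
       [ 0.08850749, -0.00928712, -0.99603222]]), 't': array([ -13.29815821,  558.16819835, 1174.8510349 ])}
scene {'camera_matrix'
[... 196 characters left out ...]
-0.00978063],
       [ 0.40762638,  0.5161722 , -0.75326422],
       [-0.45512004, -0.60030692, -0.6576453 ]]), 't': array([ 449.25060419, -186.49986958, 1530.18291613])}
wrist {'camera_matrix': array([[309.70691629,   0.        , 314.95513604],
       [  0.        , 309.70691629, 201.02475469],
       [  0.        ,   0.        ,   1.        ]]), 'mount': array([[-4.89317926e-04, -9.48872786e-01, -3.15658354e-01,
         8.28148265e+01],
       [ 9.99999835e-01, -3.68932898e-04, -4.41133449e-04,
        -1.96403314e-01],
       [ 3.02122773e-04, -3.15658518e-01,  9.48872810e-01,
        -1.32237689e+02],
       [ 0.00000000e+00,  0.00000000e+00,  0.00000000e+00,
         1.00000000e+00]])}
```

View pics/top0.png

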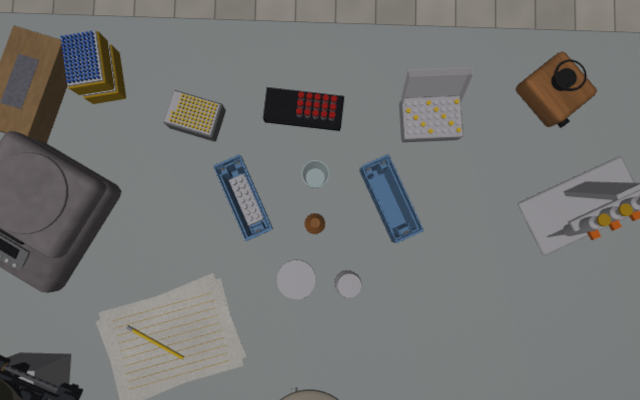

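View pics/scene0.png

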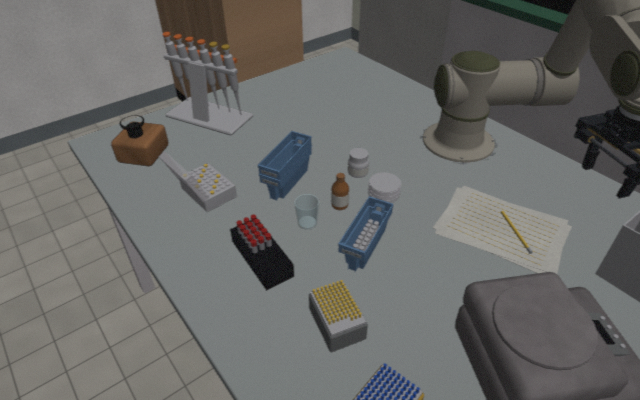

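The top view shows the full tote at about (243,198) with white tubes, and the empty nest at about (391,199). In the scene view they are at (366,233) and (286,164). Next I measure the rims and look at crops to tell the ends apart.

```bash
cat > h.py <<'E'
import numpy as np, cv2
from station import *
from scipy.spatial.transform import Rotation as Ro
def ray(n,uv,z):
    c=get_calibration(n);K,R,t=c["camera_matrix"],np.array(c["R"]),np.array(c["t"])
    d=R.T@np.linalg.solve(K,[uv[0],uv[1],1.]);o=-R.T@t
    return o+d*(z-o[2])/d[2]
def proj(n,P):
    c=get_calibration(n);p=c["camera_matrix"]@(np.array(c["R"])@np.array(P,float)+c["t"]);return p[:2]/p[2]
def bluemask(im):
    h=cv2.cvtColor(im,cv2.COLOR_RGB2HSV)
    return cv2.inRange(h,(98,90,40),(120,255,255))
def wpose():
    s=observe();c=get_calibration("wrist");q=s["tool_rot"]
    T=np.eye(4);T[:3,:3]=Ro.from_quat([q[1],q[2],q[3],q[0]]).as_matrix();T[:3,3]=s["ee_pos"]
    return T@c["mount"],c["camera_matrix"]
def wray(W,K,uv,z):
    x=(uv[0]-K[0,2])/K[0,0];y=(uv[1]-K[1,2])/K[1,1];r=np.hypot(x,y)
    d=W[:3,:3]@np.array([np.sin(r)*x/r,np.sin(r)*y/r,np.cos(r)]);o=W[:3,3]
    return o+d*(z-o[2])/d[2]
def wproj(W,K,P):
    p=W[:3,:3].T@(np.array(P,float)-W[:3,3]);a=np.arctan2(np.hypot(p[0],p[1]),p[2]);k=a/np.hypot(p[0],p[1])
    return K[0,0]*p[0]*k+K[0,2],K[1,1]*p[1]*k+K[1,2]
E
python3 - <<'E'
from h import *
im=read_camera("top");m=bluemask(im)
for (x0,y0,x1,y1,z,n) in[(205,145,280,250,88,"full"),(350,145,430,250,118,"nest")]:
    s=np.zeros_like(m);s[y0:y1,x0:x1]=m[y0:y1,x0:x1]
    pts=np.argwhere(s)[:,::-1]
    P=np.array([ray("top",p,z)[:2] for p in cv2.convexHull(pts.astype(np.int32))[:,0]])
    r=cv2.minAreaRect(P.astype(np.float32));print(n,len(pts),r,"\n",cv2.boxPoints(r).round(1))
a=cv2.resize(im[145:250,205:280],None,fx=5,fy=5,interpolation=2);b=cv2.resize(im[145:250,352:432],None,fx=5,fy=5,interpolation=2)
cv2.imwrite("pics/crop1.png",np.hstack([a,b])[:,:,::-1])
E
```

```text
full 1393 ((550.2648315429688, 164.00942993164062), (183.3316192626953, 65.39710998535156), 25.51474380493164) 
 [[453.5 154. ]
 [481.6  95. ]
 [647.1 174. ]
 [618.9 233. ]]
nest 2679 ((553.2651977539062, -162.02743530273438), (183.4703826904297, 71.54438781738281), 25.46137237548828) 
 [[ 455.1 -169.2]
 [ 485.8 -233.8]
 [ 651.5 -154.9]
 [ 620.7  -90.3]]
```

View pics/crop1.png

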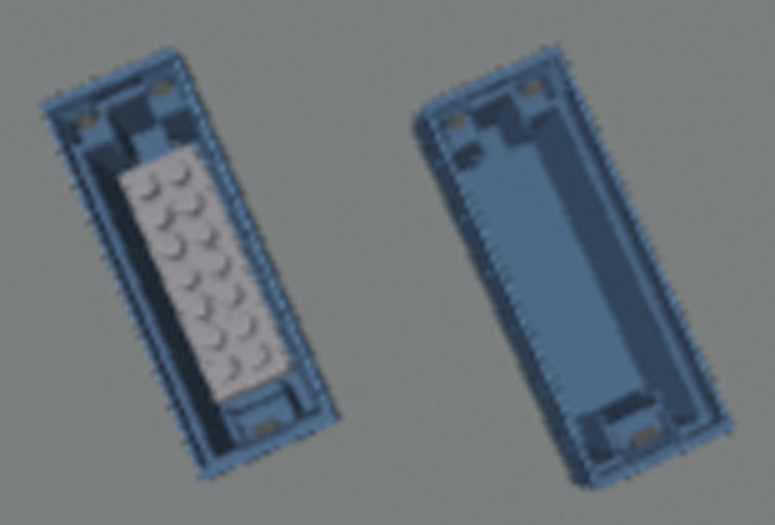

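The corner ledges are at the far end of both totes, so both +x ends point away from the robot at a yaw of about 25.5°. I turn the tool to match and move over the nest at viewing height.

Call:
step_arm([
  [[0,0,0],[0,0,-0.966],-1],
  [[0,0,0],[0,0,-0.966],-1],
  [[0,0,0],[0,0,-0.966],-1],
  [[0,0,0],[0,0,-0.966],-1],
  [[0,0,0],[0,0,-0.966],-1],
  [[0,0,0],[0,0,-0.966],-1],
  [[0,0,0],[0,0,-0.966],-1],
  [[0,0,0],[0,0,-0.966],-1],
  [[-0.066,-1,0],[0,0,0],-1],
  [[-0.066,-1,0],[0,0,0],-1],
  [[-0.066,-1,0],[0,0,0],-1],
  [[-0.066,-1,0],[0,0,0],-1],
])

```text
clock: 1.15
ee_pos: [236.1, 402.2, 252.5]
tool_rot: [-0.0, -0.221, 0.975, -0.0]
wrist_force: [1.2, -0.5, -0.1]
width: 88.0
```

Call:
step_arm([
  [[-0.066,-1,0],[0,0,0],-1],
  [[-0.066,-1,0],[0,0,0],-1],
  [[-0.066,-1,0],[0,0,0],-1],
  [[-0.066,-1,0],[0,0,0],-1],
  [[-0.066,-1,0],[0,0,0],-1],
  [[-0.066,-1,0],[0,0,0],-1],
  [[-0.066,-1,0],[0,0,0],-1],
  [[-0.066,-1,0],[0,0,0],-1],
  [[-0.066,-1,0],[0,0,0],-1],
  [[-0.066,-1,0],[0,0,0],-1],
  [[-0.066,-1,0],[0,0,0],-1],
  [[-0.066,-1,0],[0,0,0],-1],
])

```text
clock: 2.15
ee_pos: [383.3, 139.9, 252.7]
tool_rot: [-0.0, -0.221, 0.975, 0.0]
wrist_force: [0.6, -0.1, -0.8]
width: 88.4
```

Call:
step_arm([
  [[-0.066,-1,0],[0,0,0],-1],
  [[-0.066,-1,0],[0,0,0],-1],
  [[-0.066,-1,0],[0,0,0],-1],
  [[-0.066,-1,0],[0,0,0],-1],
  [[-0.066,-1,0],[0,0,0],-1],
  [[-0.066,-1,0],[0,0,0],-1],
  [[-0.066,-1,0],[0,0,0],-1],
  [[-0.066,-1,0],[0,0,0],-1],
  [[-0.066,-1,0],[0,0,0],-1],
  [[-0.066,-1,0],[0,0,0],-1],
  [[-0.066,-1,0],[0,0,0],-1],
  [[-0.066,-1,0],[0,0,0],-1],
])

```text
clock: 3.15
ee_pos: [530.5, -122.2, 252.4]
tool_rot: [-0.0, -0.221, 0.975, 0.0]
wrist_force: [0.6, -0.1, 0.2]
width: 87.9
```

Call:
step_arm([
  [[-0.066,-1,0],[0,0,0],-1],
  [[-0.066,-1,0],[0,0,0],-1],
  [[0,0,-0.3],[0,0,0],-1],
  [[0,0,0],[0,0,0],-1],
  [[0,0,0],[0,0,0],-1],
])

```text
clock: 3.57
ee_pos: [554.5, -164.3, 260.4]
tool_rot: [0.0, -0.221, 0.975, 0.0]
wrist_force: [-0.2, -0.2, -0.2]
width: 88.4
```

```bash
cat >> h.py <<'E'
def rim(z,c,R=130):
    W,K=wpose();im=read_camera("wrist");m=cv2.morphologyEx(bluemask(im),cv2.MORPH_OPEN,np.ones((3,3)))
    cs=cv2.findContours(m,cv2.RETR_EXTERNAL,cv2.CHAIN_APPROX_NONE)[0]
    u=np.array(wproj(W,K,[*c,z]))
    P=np.array([wray(W,K,p,z)[:2] for k in cs if len(k)>15 for p in k[:,0]])
    P=P[np.linalg.norm(P-np.array(c),axis=1)<R]
    r=cv2.minAreaRect(P.astype(np.float32));print("rect",r)
    # edge fits: outer points near each long side
    return im,W,K,P,r
E
python3 - <<'E'
from h import *
im,W,K,P,r=rim(118,(554.4,-164.5))
s=observe();print(s["ee_pos"],s["tool_rot"])
b=cv2.boxPoints(r)
o=im.copy()
for p in b:
    u=wproj(W,K,[*p,118]);cv2.circle(o,tuple(int(round(x)) for x in u),3,(255,0,0),1)
u=wproj(W,K,[*s["ee_pos"][:2],118]);cv2.circle(o,tuple(int(round(x)) for x in u),3,(0,255,0),1)
cv2.imwrite("pics/w1.png",o[:,:,::-1])
E
```

```text
rect ((554.1788330078125, -165.85435485839844), (183.46070861816406, 65.47476196289062), 25.55280303955078)
[ 554.38080815 -163.96455173  260.28008841] [-1.55555634e-06 -2.21251307e-01  9.75216823e-01  8.58551331e-05]
```

View pics/w1.png

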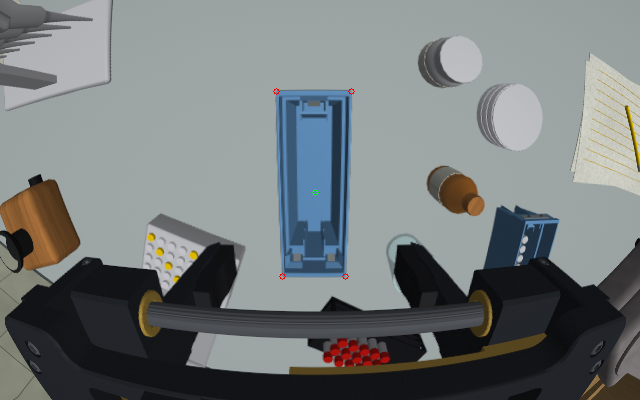

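The wrist view shows the top tote's rim with corners at (276,91), (351,91), (345,276) and (282,276). It measures 183.5 x 65.5 mm at z=118, yaw 25.55°. The single ledge is at the image top, which is the robot side. The tool is aligned to within 2 mm, so I descend.

Call:
step_arm([
  [[0.04,-0.064,0.6],[0,0,0],-1],
  [[0,0,1],[0,0,0],-1],
  [[0,0,1],[0,0,0],-1],
  [[0,0,1],[0,0,0],-1],
  [[0,0,1],[0,0,0],-1],
  [[0,0,0.8],[0,0,0],-1],
  [[0,0,0.5],[0,0,0],-1],
  [[0,0,0.28],[0,0,0],-1],
  [[0,0,0],[0,0,0],-1],
  [[0,0,0],[0,0,0],-1],
])

```text
clock: 4.45
ee_pos: [554.6, -166.3, 106.4]
tool_rot: [0.0, -0.221, 0.975, -0.0]
wrist_force: [0.2, 0.5, 0.0]
width: 88.2
```

Call:
step_arm([
  [[0,0,0],[0,0,0],1],
  [[0,0,0],[0,0,0],1],
  [[0,0,0],[0,0,0],1],
  [[0,0,0],[0,0,0],1],
  [[0,0,0],[0,0,0],1],
  [[0,0,0],[0,0,0],1],
  [[0,0,0],[0,0,0],1],
], newtons=25)

```text
clock: 5.03
ee_pos: [554.6, -166.7, 106.3]
tool_rot: [0.0, -0.221, 0.975, -0.0]
wrist_force: [-1.9, 1.4, 5.7]
width: 65.9
```

Call:
step_arm([
  [[0,0,-0.1],[0,0,0],1],
  [[0,0,-0.2],[0,0,0],1],
  [[0,0,-0.3],[0,0,0],1],
  [[0,0,-0.3],[0,0,0],1],
  [[0,0,-0.3],[0,0,0],1],
  [[0,0,-0.4],[0,0,0],1],
  [[0,0,-0.4],[0,0,0],1],
  [[0,0,-0.4],[0,0,0],1],
  [[0,0,-0.4],[0,0,0],1],
  [[0,0,-0.4],[0,0,0],1],
  [[0,0,-0.4],[0,0,0],1],
  [[0,0,-0.4],[0,0,0],1],
])

```text
clock: 6.03
ee_pos: [554.4, -166.7, 206.8]
tool_rot: [0.0, -0.221, 0.975, -0.0]
wrist_force: [-0.5, 0.2, -2.9]
width: 66.1
```

Held: 66 mm between the fingers and about 2.9 N of weight. I lift a bit more, then make the half turn in place.

Call:
step_arm([
  [[0,0,-0.4],[0,0,0.2],1],
  [[0,0,-0.4],[0,0,0.4],1],
  [[0,0,-0.3],[0,0,0.7],1],
  [[0,0,-0.2],[0,0,0.9],1],
  [[0,0,-0.1],[0,0,1],1],
  [[0,0,0],[0,0,1],1],
  [[0,0,0],[0,0,1],1],
  [[0,0,0],[0,0,1],1],
  [[0,0,0],[0,0,1],1],
  [[0,0,0],[0,0,1],1],
  [[0,0,0],[0,0,1],1],
  [[0,0,0],[0,0,1],1],
])

```text
clock: 7.03
ee_pos: [554.4, -166.7, 241.2]
tool_rot: [0.0, 0.309, 0.951, -0.0]
wrist_force: [-0.1, -0.2, -3.6]
width: 65.7
```

Call:
step_arm([
  [[0,0,0],[0,0,1],1],
  [[0,0,0],[0,0,1],1],
  [[0,0,0],[0,0,1],1],
  [[0,0,0],[0,0,1],1],
  [[0,0,0],[0,0,1],1],
  [[0,0,0],[0,0,1],1],
  [[0,0,0],[0,0,1],1],
  [[0,0,0],[0,0,1],1],
  [[0,0,0],[0,0,1],1],
  [[0,0,0],[0,0,1],1],
  [[0,0,0],[0,0,1],1],
  [[0,0,0],[0,0,1],1],
])

```text
clock: 8.03
ee_pos: [554.4, -166.7, 241.2]
tool_rot: [-0.0, 0.809, 0.588, -0.0]
wrist_force: [0.3, 0.7, -3.2]
width: 65.9
```

Call:
step_arm([
  [[0,0,0],[0,0,1],1],
  [[0,0,0],[0,0,1],1],
  [[0,0,0],[0,0,1],1],
  [[0,0,0],[0,0,1],1],
  [[0,0,0],[0,0,1],1],
  [[0,0,0],[0,0,1],1],
  [[0,0,0],[0,0,0.7],1],
  [[0,0,0],[0,0,0.4],1],
  [[0,0,0],[0,0,0.2],1],
  [[0,0,0],[0,0,0.5],1],
  [[0,0,0],[0,0,0],1],
  [[0,0,0],[0,0,0],1],
])

```text
clock: 9.03
ee_pos: [554.4, -166.7, 240.9]
tool_rot: [-0.0, 0.975, 0.222, -0.0]
wrist_force: [-0.2, -0.3, -3.5]
width: 65.4
```

Call:
step_arm([
  [[0.1,-0.3,0],[0,0,0],1],
  [[0.2,-0.5,0],[0,0,0],1],
  [[0.3,-0.8,0],[0,0,0],1],
  [[0.4,-0.9,0],[0,0,0],1],
  [[0.4,-0.9,0],[0,0,0],1],
  [[0.4,-0.9,0],[0,0,0],1],
  [[0.3,-0.9,0],[0,0,0],1],
  [[0.2,-0.5,0],[0,0,0],1],
  [[0.1,-0.3,0],[0,0,0],1],
  [[0,0,0],[0,0,0],1],
  [[0,0,0],[0,0,0],1],
])

```text
clock: 9.95
ee_pos: [544.0, -5.8, 240.8]
tool_rot: [0.0, 0.975, 0.221, 0.0]
wrist_force: [-0.7, -0.7, -3.9]
width: 65.6
```

```bash
python3 - <<'E'
from h import *
s=observe();print(s["ee_pos"],s["tool_rot"])
W,K=wpose();im=read_camera("wrist");np.savez("w2.npz",W=W,K=K,im=im)
t=read_camera("top");cv2.imwrite("pics/top1.png",t[:,:,::-1])
a=np.radians(25.5);X=np.array([np.cos(a),np.sin(a)]);Y=np.array([-X[1],X[0]])
o=im.copy()
for sx in(-92.5,92.5):
    for sy in(-33,33):
        u=wproj(W,K,[*(np.array([550.3,164])+sx*X+sy*Y),88]);print(u);cv2.circle(o,tuple(int(round(x)) for x in u),3,(255,0,0),1)
cv2.imwrite("pics/w2.png",o[:,:,::-1])
E
```

```text
[544.01014538  -5.76907165 240.76696969] [2.24709133e-04 9.75253554e-01 2.21089249e-01 8.42439795e-06]
(np.float64(199.69797849559393), np.float64(201.4955241951133))
(np.float64(145.33337246670968), np.float64(201.45416589264153))
(np.float64(191.44432567097556), np.float64(16.75182190356955))
(np.float64(133.85286794074207), np.float64(28.10913709176492))
```

View pics/w2.png

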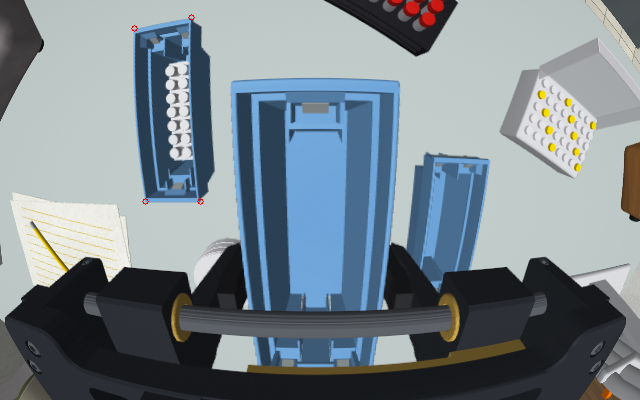

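The predicted rim corners of the full tote at (134,28), (191,17), (200,201) and (145,201) fall on the image within about 2 px. The held tote, at the centre, has its two-foot end (central ledge) at the image top, which is away from the robot. The turn is therefore right. Next I measure the full and held rims relative to each other.

```bash
python3 - <<'E'
from h import *
d=np.load("w2.npz");W,K,im=d["W"],d["K"],d["im"]
m=cv2.morphologyEx(bluemask(im),cv2.MORPH_OPEN,np.ones((3,3)))
s=observe();q=s["tool_rot"];Rt=Ro.from_quat([q[1],q[2],q[3],q[0]]).as_matrix();tx,ty=Rt[:2,0],Rt[:2,1]
print("theta",np.degrees(np.arctan2(tx[1],tx[0])))
def loc(u,v,z):
    p=wray(W,K,(u,v),z)[:2]-s["ee_pos"][:2];return p@tx,p@ty
# full tote: left edge per row, top/bottom per col
L=np.array([loc(np.flatnonzero(m[r,120:215])[0]+120-.5,r,88) for r in range(45,195,3)])
k=np.polyfit(L[:,0],L[:,1],1);print("full left edge: ty at",np.polyval(k,[0,80]),"slope deg",np.degrees(k[0]),"res",np.std(L[:,1]-np.polyval(k,L[:,0])))
T=np.array([loc(c,np.flatnonzero(m[5:,c])[0]+5-.5,88) for c in range(142,186,3)])
B=np.array([loc(c,np.flatnonzero(m[:230,c])[-1]+.5,88) for c in range(152,194,3)])
print("top tx",T[:,0].round(1),"bot",B[:,0].round(1))
# held
zr=s["ee_pos"][2]+11.6
Lh=np.array([loc(np.flatnonzero(m[r,225:315])[0]+225-.5,r,zr) for r in range(90,230,4)])
Rh=np.array([loc(np.flatnonzero(m[r,320:402])[-1]+320+.5,r,zr) for r in range(100,150,4)])
Th=np.array([loc(c,np.flatnonzero(m[60:,c])[0]+60-.5,zr) for c in range(245,390,8)])
print("held L",Lh[:,1].round(1),"\nR",Rh[:,1].round(1),"\nT",Th[:,0].round(1))
P=np.array([ray("top",p,88)[:2] for p in [(0,0)]])
E
```

```text
theta 25.469813433155423
full left edge: ty at [-184.54254682 -184.32990006] slope deg 0.15229702596178646 res 0.3276309391301797
top tx [170.  170.4 169.6 170.  170.4 169.8 170.2 170.6 170.  170.5 169.9 170.4
 169.8 170.3 169.8] bot [-13.6 -13.6 -13.6 -13.6 -13.6 -13.6 -13.6 -13.6 -13.6 -13.6 -13.6 -13.6
 -13.6 -13.6]
held L [-33.9 -34.  -34.  -33.6 -33.7 -33.7 -33.8 -33.9 -33.9 -34.  -33.6 -33.7
 -33.8 -33.9 -34.  -34.1 -33.7 -33.8 -33.9 -34.  -33.7 -33.8 -33.9 -33.6
 -33.8 -33.9 -34.  -33.7 -33.9 -34.  -33.7 -33.9 -33.6 -33.8 -33.9] 
R [31.9 31.9 32.  32.  31.7 31.7 31.8 31.9 31.9 32.  31.7 31.8 31.8] 
T [91.5 91.3 91.6 91.4 91.3 91.2 91.6 91.5 91.5 91.5 91.5 91.6 91.6 91.3
 91.4 91.5 91.3 91.4 91.2]
```

```bash
cat >> h.py <<'E'
def edges(im,pj,c,th,z,sides):
    """signed offset (mm) of each rim edge from its nominal place for a tote at c, yaw th (rad)"""
    b=cv2.GaussianBlur(im[:,:,2].astype(np.float32)-im[:,:,0],(3,3),0)
    X=np.array([np.cos(th),np.sin(th)]);Y=np.array([-X[1],X[0]]);out={}
    for s in sides:
        n,t,h,l=(X,Y,92.5,24) if s[1]=="x" else (Y,X,33,75)
        n=n*(1 if s[0]=="+" else -1);E=[]
        for a in np.linspace(-l,l,25):
            q=np.arange(-5,8.01,.1)
            uv=np.array([pj([*(np.array(c)+n*(h+e)+t*a),z]) for e in q],np.float32)
            v=cv2.remap(b,uv[:,0].reshape(1,-1),uv[:,1].reshape(1,-1),cv2.INTER_LINEAR)[0]
            bg=np.median(v[-25:]);g=bg+.5*(v[:70].max()-bg)
            k=np.flatnonzero(v>g)
            if len(k):E.append(q[k[-1]])
        out[s]=(round(float(np.median(E)),2),round(float(np.std(E)),2))
    return out
E
python3 - <<'E'
from h import *
t0=cv2.imread("pics/top0.png")[:,:,::-1];t1=cv2.imread("pics/top1.png")[:,:,::-1];pt=lambda P:proj("top",P)
c=get_calibration("top");print("topcam",-np.array(c["R"]).T@c["t"])
a=np.radians(25.5);F=(550.3,164.)
A=["+x","-x","+y","-y"]
print("top nest0",edges(t0,pt,(554.6,-166.6),a,118,A))
print("top full0",edges(t0,pt,F,a,88,A));print("top full1",edges(t1,pt,F,a,88,A))
print("top held1",edges(t1,pt,(544.01,-5.77),a,252.4,A))
d=np.load("w2.npz");W,K=d["W"],d["K"];pw=lambda P:wproj(W,K,P)
print("wr full",edges(d["im"],pw,F,a,88,["+x","-x","+y"]))
print("wr held",edges(d["im"],pw,(544.01,-5.77),a,252.4,["+x","+y","-y"]))
print("wr nest",edges(d["im"],pw,(554.6,-166.6),a,88,["+x","-y","+y"]))
T=np.eye(4);th=np.radians(205.56);T[:3,:3]=[[np.cos(th),np.sin(th),0],[np.sin(th),-np.cos(th),0],[0,0,-1]];T[:3,3]=[554.38,-163.96,260.28]
W1=T@get_calibration("wrist")["mount"];pw=lambda P:wproj(W1,K,P)
print("wr nest0",edges(cv2.imread("pics/w1.png")[:,:,::-1],pw,(554.6,-166.6),a,118,A))
E
```

```text
topcam [ 452.14960194   13.11880867 1219.58688382]Traceback (most recent call last):
  File "<stdin>", line 6, in <module>
  File "h.py", line 42, in edges
    uv=np.array([pj([*(np.array(c)+n*(h+e)+t*a),z]) for e in q],np.float32)
                 ~~^^^^^^^^^^^^^^^^^^^^^^^^^^^^^^^^
  File "<stdin>", line 2, in <lambda>
  File "h.py", line 9, in proj
    c=get_calibration(n);p=c["camera_matrix"]@(np.array(c["R"])@np.array(P,float)+c["t"]);return p[:2]/p[2]
ValueError: time passes only in moves, steps and waits
```

```bash
sed -i 's/^from station import \*/from station import *\nimport functools\nget_calibration=functools.lru_cache(None)(get_calibration)/' h.py
python3 - <<'E'
from h import *
t0=cv2.imread("pics/top0.png")[:,:,::-1];t1=cv2.imread("pics/top1.png")[:,:,::-1];pt=lambda P:proj("top",P)
a=np.radians(25.5);F=(550.3,164.)
A=["+x","-x","+y","-y"]
print("top nest0",edges(t0,pt,(554.6,-166.6),a,118,A))
print("top full0",edges(t0,pt,F,a,88,A));print("top full1",edges(t1,pt,F,a,88,A))
print("top held1",edges(t1,pt,(544.01,-5.77),a,252.4,A))
d=np.load("w2.npz");W,K,im2=d["W"],d["K"],d["im"];pw=lambda P:wproj(W,K,P)
print("wr full",edges(im2,pw,F,a,88,["+x","-x","+y"]))
print("wr held",edges(im2,pw,(544.01,-5.77),a,252.4,["+x","+y","-y"]))
print("wr nest",edges(im2,pw,(554.6,-166.6),a,88,["+x","-y","+y"]))
T=np.eye(4);th=np.radians(205.56);T[:3,:3]=[[np.cos(th),np.sin(th),0],[np.sin(th),-np.cos(th),0],[0,0,-1]];T[:3,3]=[554.38,-163.96,260.28]
W1=T@get_calibration("wrist")["mount"];pw=lambda P:wproj(W1,K,P)
print("wr nest0",edges(cv2.imread("pics/w1.png")[:,:,::-1],pw,(554.6,-166.6),a,118,A))
E
```

```text
top nest0 {'+x': (0.9, 0.12), '-x': (-0.9, 0.15), '+y': (1.6, 0.81), '-y': (-0.4, 0.14)}
top full0 {'+x': (0.3, 0.09), '-x': (-0.0, 0.08), '+y': (1.0, 0.26), '-y': (-0.1, 0.15)}
top full1 {'+x': (0.3, 0.07), '-x': (-0.0, 1.95), '+y': (1.1, 0.27), '-y': (-0.1, 0.86)}
top held1 {'+x': (8.0, 4.08), '-x': (6.6, 4.94), '+y': (4.7, 4.39), '-y': (8.0, 3.4)}
wr full {'+x': (-1.1, 0.04), '-x': (0.3, 0.0), '+y': (1.0, 0.07)}
wr held {'+x': (-1.4, 0.03), '+y': (0.2, 3.22), '-y': (-0.5, 2.89)}
wr nest {'+x': (-0.0, 0.09), '-y': (-0.7, 2.51), '+y': (0.9, 2.57)}
wr nest0 {'+x': (0.7, 0.0), '-x': (-1.5, 0.02), '+y': (0.8, 0.11), '-y': (-0.9, 0.09)}
```

```bash
python3 - <<'E'
from h import *
d=np.load("w2.npz");W,K,im=d["W"],d["K"],d["im"]
a=np.radians(25.47);X=np.array([np.cos(a),np.sin(a)]);Y=np.array([-X[1],X[0]])
b=cv2.GaussianBlur(im[:,:,2].astype(np.float32)-im[:,:,0],(3,3),0)
def e1(c,z,sg,rng):
    for t in rng:
        q=np.arange(-6,8.01,.1)
        uv=np.array([wproj(W,K,[*(np.array(c)+sg*Y*(33+e)+X*t),z]) for e in q],np.float32)
        v=cv2.remap(b,uv[:,:1].T.copy(),uv[:,1:].T.copy(),1)[0]
        bg=v[-15:].mean();k=np.flatnonzero(v>bg+.5*(v[:60].max()-bg))
        print(t,uv[60].round(0),q[k[-1]].round(2) if len(k) else None,end="; ")
    print()
e1((554.6,-166.6),88,-1,range(5,90,12))
e1((544.01,-5.77),252.4,1,range(5,90,12));e1((544.01,-5.77),252.4,-1,range(5,90,12))
e1((550.3,164),88,1,range(-80,90,24))
cv2.imwrite("pics/top1c.png",cv2.resize(cv2.imread("pics/top1.png")[120:280,200:440],None,fx=3.3,fy=3.3,interpolation=2))
E
```

```text
5 [478. 236.] -0.6; 17 [480. 226.] -0.7; 29 [482. 216.] -0.8; 41 [483. 206.] -1.0; 53 [485. 195.] -0.8; 65 [487. 185.] -0.7; 77 [488. 174.] -0.9; 89 [490. 163.] -0.8; 
5 [245. 276.] 0.3; 17 [242. 253.] 0.2; 29 [239. 229.] 0.1; 41 [237. 203.] 0.2; 53 [235. 175.] 0.2; 65 [233. 146.] 0.2; 77 [232. 116.] 0.2; 89 [231.  86.] 0.2; 
5 [386. 276.] -0.4; 17 [389. 253.] -0.5; 29 [392. 229.] -0.6; 41 [394. 203.] -0.7; 53 [396. 175.] -0.7; 65 [398. 146.] -0.6; 77 [399. 116.] -0.6; 89 [400.  86.] -0.6; 
-80 [144. 190.] 1.1; -56 [140. 169.] 1.1; -32 [138. 146.] 1.0; -8 [136. 123.] 1.0; 16 [134. 100.] 1.0; 40 [134.  77.] 1.0; 64 [133.  54.] 1.0; 88 [134.  32.] 0.8;
```

View pics/top1c.png

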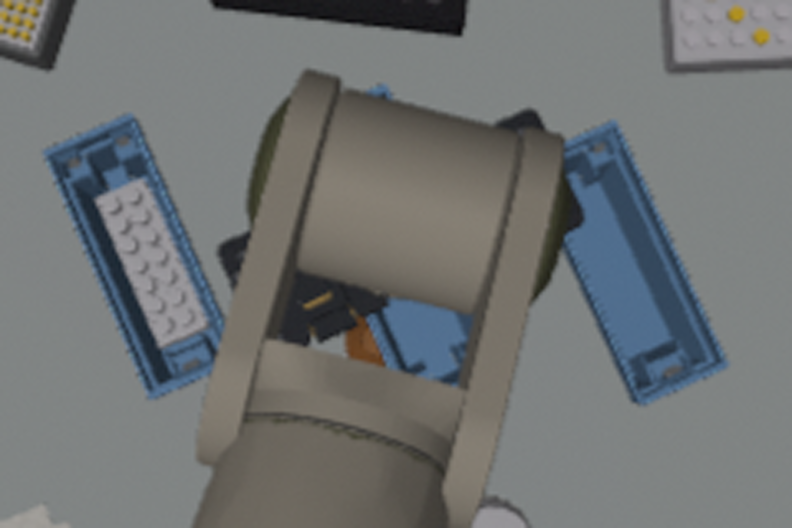

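The top view shows the nest tote unmoved and the full tote clear on the left. The offsets from the two cameras combine to put the TCP target for the held tote at about (549.9, 165.9). I move over it.

Call:
step_arm([
  [[0.1,-0.3,0],[0,0,0],1],
  [[0.3,-0.6,0],[0,0,0],1],
  [[0.45,-0.8,0],[0,0,0],1],
  [[0.5,-0.9,0],[0,0,0],1],
  [[0.5,-0.9,0],[0,0,0],1],
  [[0.5,-0.9,0],[0,0,0],1],
  [[0.45,-0.8,0],[0,0,0],1],
  [[0.266,-0.6,0],[0,0,0],1],
  [[0.1,-0.3,0],[0,0,0],1],
  [[0,0,0],[0,0,0],1],
  [[0,0,0],[0,0,0],1],
])

```text
clock: 10.97
ee_pos: [549.7, 165.7, 240.6]
tool_rot: [0.0, 0.975, 0.221, -0.0]
wrist_force: [0.5, -0.9, -3.5]
width: 65.7
```

```bash
python3 - <<'E'
from h import *
s=observe();q=s["tool_rot"];print(s["ee_pos"],s["wrist_force"],s["wrist_torque"],s["width"])
Rt=Ro.from_quat([q[1],q[2],q[3],q[0]]).as_matrix()
print("to go (tool mm)",Rt.T@(np.array([549.9,165.9,160])-s["ee_pos"]), np.degrees(np.arctan2(Rt[1,0],Rt[0,0])))
for n in("scene","top"):cv2.imwrite(f"pics/{n}2.png",read_camera(n)[:,:,::-1])
i=cv2.imread("pics/scene2.png");cv2.imwrite("pics/s2c.png",cv2.resize(i[120:290,280:450],None,fx=3.5,fy=3.5,interpolation=2))
E
```

```text
[549.66808928 165.70182112 240.61582539] [ 0.51374059 -0.86032943 -3.47383199] [-0.08534173  0.09560623  0.00358952] 65.7405310604928
to go (tool mm) [ 0.32468491 -0.10142858 80.61568491] 25.52097589252181
```

Call:
step_arm([
  [[0.01,0,0.3],[0,0,0],1],
  [[0,0,0.5],[0,0,0],1],
  [[0,0,0.6],[0,0,0],1],
  [[0,0,0.5],[0,0,0],1],
  [[0,0,0.4],[0,0,0],1],
  [[0,0,0.3],[0,0,0],1],
  [[0,0,0.2],[0,0,0],1],
  [[0,0,0.12],[0,0,0],1],
  [[0,0,0.08],[0,0,0],1],
  [[0,0,0],[0,0,0],1],
])

```text
clock: 11.9
ee_pos: [550.0, 166.3, 165.7]
tool_rot: [0.0, 0.975, 0.221, 0.0]
wrist_force: [-0.1, 1.1, -3.3]
width: 65.5
```

Call:
step_arm([
  [[0,0,0.08],[0,0,0],1],
  [[0,0,0.08],[0,0,0],1],
  [[0,0,0.08],[0,0,0],1],
  [[0,0,0.08],[0,0,0],1],
  [[0,0,0.08],[0,0,0],1],
  [[0,0,0],[0,0,0],1],
])

```text
clock: 12.4
ee_pos: [549.7, 166.3, 155.3]
tool_rot: [-0.0, 0.975, 0.221, -0.0]
wrist_force: [-0.2, 0.1, -3.6]
width: 66.1
```

Call:
step_arm([
  [[0,0,0.06],[0,0,0],1],
  [[0,0,0.06],[0,0,0],1],
  [[0,0,0.06],[0,0,0],1],
  [[0,0,0.06],[0,0,0],1],
  [[0,0,0],[0,0,0],1],
])

```text
clock: 12.82
ee_pos: [549.8, 166.3, 149.4]
tool_rot: [-0.0, 0.975, 0.221, -0.0]
wrist_force: [0.0, -0.1, -2.6]
width: 66.0
```

```bash
python3 - <<'E'
from h import *
s=observe();print(s["ee_pos"],s["wrist_force"],s["wrist_torque"],s["width"])
i=read_camera("scene")
cv2.imwrite("pics/s3c.png",cv2.resize(i[150:290,310:420],None,fx=4,fy=4,interpolation=2)[:,:,::-1])
E
```

```text
[549.76411772 166.30400916 149.37970235] [ 0.0221349  -0.13375075 -2.63537559] [-0.03956437  0.13753087 -0.0214816 ] 66.01411709767943
```

View pics/s3c.png

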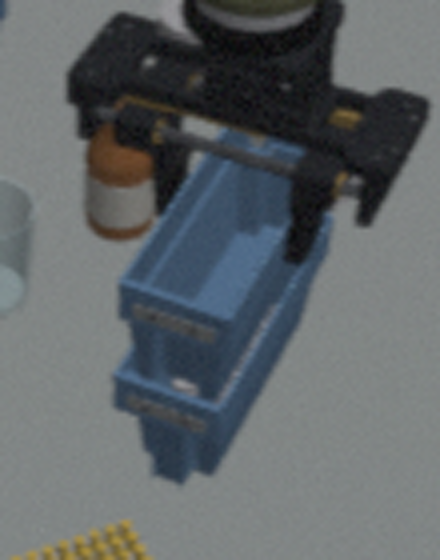

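The scene crop shows the held tote square above the full one, with the feet entering and no contact yet. I lower further by feel.

Call:
step_arm([
  [[0,0,0.05],[0,0,0],1],
  [[0,0,0.05],[0,0,0],1],
  [[0,0,0.05],[0,0,0],1],
  [[0,0,0],[0,0,0],1],
])

```text
clock: 13.2
ee_pos: [549.8, 166.3, 145.6]
tool_rot: [-0.0, 0.975, 0.221, -0.0]
wrist_force: [0.4, -0.3, -3.3]
width: 65.8
```

Call:
step_arm([
  [[0,0,0.04],[0,0,0],1],
  [[0,0,0.04],[0,0,0],1],
  [[0,0,0],[0,0,0],1],
])

```text
clock: 13.45
ee_pos: [549.8, 166.3, 143.8]
tool_rot: [-0.0, 0.975, 0.221, -0.0]
wrist_force: [-0.1, 0.5, -3.8]
width: 66.1
```

Call:
step_arm([
  [[0,0,0.03],[0,0,0],1],
  [[0,0,0.02],[0,0,0],1],
  [[0,0,0],[0,0,0],1],
])

```text
clock: 13.7
ee_pos: [549.8, 166.3, 142.6]
tool_rot: [-0.0, 0.975, 0.221, -0.0]
wrist_force: [-1.1, 0.5, -4.3]
width: 65.7
```

Call:
step_arm([
  [[0,0,0.02],[0,0,0],1],
  [[0,0,0.02],[0,0,0],1],
  [[0,0,0],[0,0,0],1],
])

```text
clock: 13.95
ee_pos: [549.9, 166.3, 141.7]
tool_rot: [0.0, 0.975, 0.221, -0.0]
wrist_force: [0.1, -0.5, -2.6]
width: 66.2
```

Call:
step_arm([
  [[0,0,0.02],[0,0,0],1],
  [[0,0,0.02],[0,0,0],1],
  [[0,0,0],[0,0,0],1],
])

```text
clock: 14.2
ee_pos: [549.9, 166.3, 141.0]
tool_rot: [0.0, 0.975, 0.221, 0.0]
wrist_force: [-1.7, -0.3, 0.3]
width: 65.7
```

```bash
python3 - <<'E'
from h import *
s=observe();print(s["ee_pos"],s["wrist_force"],s["wrist_torque"],s["width"])
E
```

```text
[549.93611508 166.33678905 141.04988924] [-1.72573311 -0.29162054  0.28670418] [-0.06903411  0.45685102  0.04216595] 65.72681914343029
```

Call:
step_arm([
  [[0,0,0.015],[0,0,0],1],
  [[0,0,0],[0,0,0],1],
  [[0,0,0],[0,0,0],1],
])

```text
clock: 14.45
ee_pos: [550.0, 166.3, 140.7]
tool_rot: [0.0, 0.975, 0.221, 0.0]
wrist_force: [-2.4, -0.6, 4.0]
width: 65.6
```

Call:
step_arm([
  [[0,0,0],[0,0,0],-1],
  [[0,0,0],[0,0,0],-1],
  [[0,0,0],[0,0,0],-1],
  [[0,0,0],[0,0,0],-1],
  [[0,0,0],[0,0,0],-1],
  [[0,0,0],[0,0,0],-1],
])

```text
clock: 14.95
ee_pos: [549.9, 166.3, 140.3]
tool_rot: [-0.0, 0.975, 0.221, 0.0]
wrist_force: [-0.0, -0.4, 0.5]
width: 87.9
```

Call:
step_arm([
  [[0,0,-0.3],[0,0,0],-1],
  [[0,0,-0.5],[0,0,0],-1],
  [[0,0,-0.7],[0,0,0],-1],
  [[0,0,-0.9],[0,0,0],-1],
  [[0,0,-0.8],[0,0,0],-1],
  [[0,0,-0.4],[0,0,0],-1],
  [[0,0,0],[0,0,0],1],
  [[0,0,0],[0,0,0],1],
])

```text
clock: 15.62
ee_pos: [549.8, 166.3, 230.0]
tool_rot: [-0.0, 0.975, 0.221, -0.0]
wrist_force: [-0.4, -0.4, -1.1]
width: 76.8
```

```bash
python3 - <<'E'
from h import *
s=observe();q=s["tool_rot"];print(s["ee_pos"],s["wrist_force"],s["wrist_torque"],s["width"])
W,K=wpose();im=read_camera("wrist");np.savez("w4.npz",W=W,K=K,im=im)
pw=lambda P:wproj(W,K,P)
for z in(146,154):print(z,edges(im,pw,(549.9,165.9),np.radians(25.5),z,["+x","-x","+y","-y"]))
o=im.copy()
a=np.radians(25.5);X=np.array([np.cos(a),np.sin(a)]);Y=np.array([-X[1],X[0]])
for t in(-90,90):
    u=wproj(W,K,[*(np.array([549.9,165.9])+t*X),154]);cv2.circle(o,tuple(int(round(x)) for x in u),3,(255,0,0),1)
cv2.imwrite("pics/w4.png",o[:,:,::-1])
E
```

```text
[549.78415977 166.33408227 230.04081305] [-0.40626555 -0.35077062 -1.12719137] [-0.04710454  0.13185104  0.01076461] 76.76073569540266
146 {'+x': (-1.6, 0.04), '-x': (-0.8, 0.07), '+y': (1.6, 0.1), '-y': (0.2, 0.05)}
154 {'+x': (-1.9, 0.03), '-x': (8.0, 1.08), '+y': (0.3, 0.09), '-y': (-1.1, 0.06)}
```

View pics/w4.png

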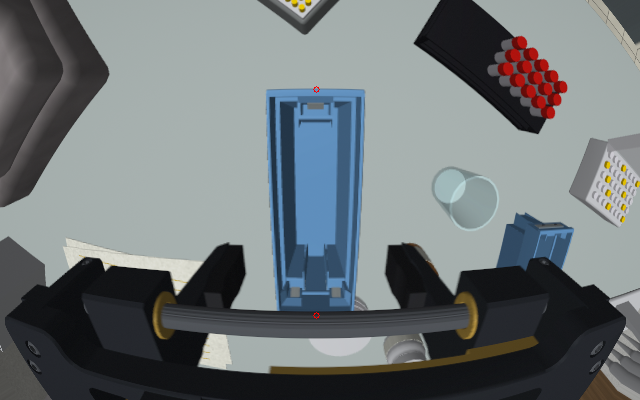

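The wrist view shows the tote level on the full one. Its rim ends are at (316,90) and about (316,315), and the rim is at about z=153, so it stands on the tongues as expected. I close the fingers and move above the far (+x) end rim.

Call:
step_arm([
  [[0.2,0,0],[0,0,0],1],
  [[0.5,0,0],[0,0,0],1],
  [[0.7,0,0],[0,0,0],1],
  [[0.8,0,0],[0,0,0],1],
  [[0.7,0,0],[0,0,0],1],
  [[0.476,0,0],[0,0,0],1],
  [[0.2,0,0.2],[0,0,0],1],
  [[0,0,0.5],[0,0,0],1],
  [[0,0,0.5],[0,0,0],1],
  [[0,0,0.4],[0,0,0],1],
  [[0,0,0.3],[0,0,0],1],
  [[0,0,0.2],[0,0,0],1],
])

```text
clock: 16.67
ee_pos: [630.2, 204.7, 176.4]
tool_rot: [-0.0, 0.975, 0.221, -0.001]
wrist_force: [-0.9, 0.3, -0.1]
width: 0.5
```

Call:
step_arm([
  [[0,0,0.1],[0,0,0],1],
  [[0,0,0.08],[0,0,0],1],
  [[0,0,0],[0,0,0],1],
  [[0,0,0],[0,0,0],1],
])

```text
clock: 17.0
ee_pos: [630.7, 204.9, 173.8]
tool_rot: [0.0, 0.975, 0.221, 0.0]
wrist_force: [0.0, 0.2, 0.0]
width: 0.1
```

Call:
step_arm([
  [[0,0,0.05],[0,0,0],1],
  [[0,0,0.05],[0,0,0],1],
  [[0,0,0.05],[0,0,0],1],
  [[0,0,0],[0,0,0],1],
])

```text
clock: 17.33
ee_pos: [630.5, 204.8, 169.3]
tool_rot: [-0.0, 0.975, 0.221, -0.0]
wrist_force: [0.3, 0.7, -0.4]
width: 0.5
```

Call:
step_arm([
  [[0,0,0.03],[0,0,0],1],
  [[0,0,0.03],[0,0,0],1],
  [[0,0,0],[0,0,0],1],
])

```text
clock: 17.58
ee_pos: [630.6, 204.8, 168.0]
tool_rot: [0.0, 0.975, 0.221, -0.0]
wrist_force: [0.2, 0.3, -0.0]
width: 0.6
```

Call:
step_arm([
  [[0,0,0.03],[0,0,0],1],
  [[0,0,0.03],[0,0,0],1],
  [[0,0,0],[0,0,0],1],
])

```text
clock: 17.83
ee_pos: [630.8, 204.9, 167.0]
tool_rot: [0.0, 0.975, 0.221, 0.001]
wrist_force: [0.9, 0.5, 2.2]
width: 0.5
```

Call:
step_arm([
  [[0,0,0.02],[0,0,0],1],
  [[0,0,0.02],[0,0,0],1],
  [[0,0,0],[0,0,0],1],
])

```text
clock: 18.08
ee_pos: [630.9, 204.9, 166.0]
tool_rot: [0.0, 0.975, 0.221, 0.001]
wrist_force: [1.2, 0.6, 5.6]
width: 0.6
```

Call:
step_arm([
  [[0,0,0.02],[0,0,0],1],
  [[0,0,0.02],[0,0,0],1],
  [[0,0,0],[0,0,0],1],
])

```text
clock: 18.33
ee_pos: [630.9, 204.9, 165.0]
tool_rot: [-0.0, 0.975, 0.221, 0.001]
wrist_force: [1.7, 1.0, 5.3]
width: 0.4
```

Call:
step_arm([
  [[0,0,0.02],[0,0,0],1],
  [[0,0,0.02],[0,0,0],1],
  [[0,0,0],[0,0,0],1],
])

```text
clock: 18.58
ee_pos: [631.0, 205.0, 164.1]
tool_rot: [-0.0, 0.975, 0.221, 0.001]
wrist_force: [2.4, 0.6, 4.9]
width: 0.5
```

Call:
step_arm([
  [[0,0,0.02],[0,0,0],1],
  [[0,0,0.02],[0,0,0],1],
  [[0,0,0],[0,0,0],1],
])

```text
clock: 18.83
ee_pos: [630.1, 204.8, 161.9]
tool_rot: [-0.0, 0.975, 0.221, -0.001]
wrist_force: [-0.2, -1.3, -0.3]
width: 0.5
```

Call:
step_arm([
  [[0,0,0.02],[0,0,0],1],
  [[0,0,0.02],[0,0,0],1],
  [[0,0,0],[0,0,0],1],
])

```text
clock: 19.08
ee_pos: [630.4, 204.8, 161.3]
tool_rot: [-0.0, 0.975, 0.221, -0.0]
wrist_force: [-1.0, -0.5, 0.5]
width: 0.5
```

Call:
step_arm([
  [[0,0,0.02],[0,0,0],1],
  [[0,0,0.02],[0,0,0],1],
  [[0,0,0],[0,0,0],1],
])

```text
clock: 19.33
ee_pos: [630.6, 204.9, 160.6]
tool_rot: [-0.0, 0.975, 0.221, 0.0]
wrist_force: [-1.0, 0.3, 2.8]
width: 0.3
```

Call:
step_arm([
  [[0,0,0.02],[0,0,0],1],
  [[0,0,0],[0,0,0],1],
])

```text
clock: 19.5
ee_pos: [630.6, 204.9, 160.1]
tool_rot: [-0.0, 0.975, 0.221, 0.0]
wrist_force: [0.8, -0.7, 1.7]
width: 0.4
```

Call:
step_arm([
  [[0,0,0.02],[0,0,0],1],
  [[0,0,0],[0,0,0],1],
])

```text
clock: 19.67
ee_pos: [630.7, 204.9, 159.9]
tool_rot: [0.0, 0.975, 0.221, 0.0]
wrist_force: [0.5, -0.6, 4.0]
width: 0.2
```

Call:
step_arm([
  [[0,0,0.02],[0,0,0],1],
  [[0,0,0],[0,0,0],1],
])

```text
clock: 19.83
ee_pos: [630.8, 204.9, 159.8]
tool_rot: [0.0, 0.975, 0.221, 0.001]
wrist_force: [-0.6, -0.4, 6.3]
width: 0.5
```

Call:
step_arm([
  [[0,0,0.02],[0,0,0],1],
  [[0,0,0],[0,0,0],1],
])

```text
clock: 20.0
ee_pos: [631.0, 204.9, 159.7]
tool_rot: [0.0, 0.975, 0.221, 0.001]
wrist_force: [-0.7, -0.3, 8.1]
width: 0.7
```

Call:
step_arm([
  [[0,0,0.02],[0,0,0],1],
  [[0,0,0],[0,0,0],1],
])

```text
clock: 20.17
ee_pos: [631.2, 205.0, 159.7]
tool_rot: [0.0, 0.975, 0.221, 0.001]
wrist_force: [-0.8, -0.0, 9.8]
width: 0.6
```

Call:
step_arm([
  [[0,0,0.03],[0,0,0],1],
  [[0,0,0.02],[0,0,0],1],
  [[0,0,0],[0,0,0],1],
])

```text
clock: 20.42
ee_pos: [631.7, 205.2, 159.5]
tool_rot: [0.0, 0.975, 0.221, 0.003]
wrist_force: [0.6, 1.3, 14.3]
width: 0.4
```

Call:
step_arm([
  [[0,0,-0.2],[0,0,0],1],
  [[0,0,-0.5],[0,0,0],1],
  [[-0.5,0,-0.5],[0,0,0],1],
  [[-0.9,0,-0.2],[0,0,0],1],
  [[-1,0,0],[0,0,0],1],
  [[-1,0,0],[0,0,0],1],
  [[-1,0,0],[0,0,0],1],
  [[-1,0,0],[0,0,0],1],
  [[-0.9,0,0],[0,0,0],1],
  [[-0.6,0,0],[0,0,0],1],
  [[-0.3,0,0.2],[0,0,0],1],
  [[0,0,0],[0,0,0],1],
])

```text
clock: 21.42
ee_pos: [466.6, 126.9, 186.1]
tool_rot: [-0.0, 0.975, 0.221, -0.001]
wrist_force: [-0.2, 0.4, -0.6]
width: 0.5
```

Call:
step_arm([
  [[0.05,0,0.2],[0,0,0],1],
  [[0,0,0.2],[0,0,0],1],
  [[0,0,0.15],[0,0,0],1],
  [[0,0,0.08],[0,0,0],1],
  [[0,0,0],[0,0,0],1],
  [[0,0,0],[0,0,0],1],
])

```text
clock: 21.92
ee_pos: [469.4, 127.9, 170.9]
tool_rot: [-0.0, 0.975, 0.221, -0.0]
wrist_force: [0.3, -0.0, 0.1]
width: 0.5
```

Call:
step_arm([
  [[0,0,0.03],[0,0,0],1],
  [[0,0,0.03],[0,0,0],1],
  [[0,0,0],[0,0,0],1],
])

```text
clock: 22.17
ee_pos: [469.3, 127.8, 169.6]
tool_rot: [0.0, 0.975, 0.221, 0.0]
wrist_force: [0.6, 0.7, -1.0]
width: 0.6
```

Call:
step_arm([
  [[-0.04,0,0.03],[0,0,0],1],
  [[0,0,0.03],[0,0,0],1],
  [[0,0,0],[0,0,0],1],
])

```text
clock: 22.42
ee_pos: [468.4, 127.3, 168.3]
tool_rot: [0.0, 0.975, 0.221, 0.0]
wrist_force: [-0.6, -0.2, 3.4]
width: 0.4
```

Call:
step_arm([
  [[0,0,0.02],[0,0,0],1],
  [[0,0,0.02],[0,0,0],1],
  [[0,0,0],[0,0,0],1],
])

```text
clock: 22.67
ee_pos: [468.4, 127.3, 167.5]
tool_rot: [0.0, 0.975, 0.221, 0.0]
wrist_force: [-1.0, -1.0, 6.4]
width: 0.3
```

Call:
step_arm([
  [[0,0,0.02],[0,0,0],1],
  [[0,0,0.02],[0,0,0],1],
  [[0,0,0],[0,0,0],1],
])

```text
clock: 22.92
ee_pos: [468.3, 127.3, 166.6]
tool_rot: [0.0, 0.975, 0.221, 0.0]
wrist_force: [-2.5, -1.1, 6.4]
width: 0.7
```

Call:
step_arm([
  [[0,0,0.02],[0,0,0],1],
  [[0,0,0.02],[0,0,0],1],
  [[0,0,0],[0,0,0],1],
])

```text
clock: 23.17
ee_pos: [468.3, 127.2, 165.6]
tool_rot: [0.0, 0.975, 0.221, -0.0]
wrist_force: [-3.7, -1.6, 8.3]
width: 0.5
```

Call:
step_arm([
  [[0,0,0.02],[0,0,0],1],
  [[0,0,0.02],[0,0,0],1],
  [[0,0,0],[0,0,0],1],
])

```text
clock: 23.42
ee_pos: [468.1, 127.2, 164.6]
tool_rot: [0.0, 0.975, 0.221, -0.0]
wrist_force: [-4.3, -1.7, 8.2]
width: 0.1
```

Call:
step_arm([
  [[0,0,0.02],[0,0,0],1],
  [[0,0,0.02],[0,0,0],1],
  [[0,0,0],[0,0,0],1],
])

```text
clock: 23.67
ee_pos: [468.4, 127.4, 163.2]
tool_rot: [0.0, 0.975, 0.221, 0.0]
wrist_force: [-1.1, -0.2, 3.1]
width: 0.5
```

Call:
step_arm([
  [[0,0,0.02],[0,0,0],1],
  [[0,0,0.02],[0,0,0],1],
  [[0,0,0],[0,0,0],1],
])

```text
clock: 23.92
ee_pos: [468.4, 127.4, 161.9]
tool_rot: [-0.0, 0.975, 0.221, -0.0]
wrist_force: [0.4, 0.5, 1.3]
width: 0.5
```

Call:
step_arm([
  [[0,0,0.02],[0,0,0],1],
  [[0,0,0.02],[0,0,0],1],
  [[0,0,0],[0,0,0],1],
])

```text
clock: 24.17
ee_pos: [468.2, 127.3, 161.0]
tool_rot: [0.0, 0.975, 0.221, -0.0]
wrist_force: [-3.1, -0.4, 3.6]
width: 0.3
```

Call:
step_arm([
  [[0,0,0.02],[0,0,0],1],
  [[0,0,0.02],[0,0,0],1],
  [[0,0,0],[0,0,0],1],
])

```text
clock: 24.42
ee_pos: [468.2, 127.3, 160.5]
tool_rot: [0.0, 0.975, 0.221, -0.0]
wrist_force: [-4.4, -2.1, 8.3]
width: 0.5
```

Call:
step_arm([
  [[0,0,0.02],[0,0,0],1],
  [[0,0,0],[0,0,0],1],
])

```text
clock: 24.58
ee_pos: [468.2, 127.2, 160.3]
tool_rot: [0.0, 0.975, 0.221, -0.0]
wrist_force: [-6.1, -3.2, 13.0]
width: 0.2
```

Call:
step_arm([
  [[0,0,0.02],[0,0,0],1],
  [[0,0,0],[0,0,0],1],
])

```text
clock: 24.75
ee_pos: [468.2, 127.2, 160.2]
tool_rot: [0.0, 0.975, 0.221, -0.0]
wrist_force: [-8.4, -3.1, 16.4]
width: 0.4
```

Call:
step_arm([
  [[0,0,0.02],[0,0,0],1],
  [[0,0,0],[0,0,0],1],
])

```text
clock: 24.92
ee_pos: [468.3, 127.2, 160.2]
tool_rot: [0.0, 0.975, 0.221, 0.0]
wrist_force: [-9.4, -2.8, 21.4]
width: 0.5
```

Call:
step_arm([
  [[0,0,-0.05],[0,0,0],1],
  [[0,0,-0.1],[0,0,0],1],
  [[0,0,-0.5],[0,0,0],1],
  [[0,0,-1],[0,0,0],1],
  [[0.5,0,-1],[0,0,0],1],
  [[0.9,0,-0.8],[0,0,0],1],
  [[1,0,0],[0,0,0],1],
  [[0.8,0,0],[0,0,0],1],
  [[0.4,0,0],[0,0,0],1],
  [[0,0,0],[0,0,0],1],
  [[0,0,0],[0,0,0],1],
])

```text
clock: 25.83
ee_pos: [549.4, 166.3, 244.1]
tool_rot: [-0.0, 0.975, 0.221, -0.001]
wrist_force: [0.1, -0.0, 0.1]
width: 0.7
```

```bash
python3 - <<'E'
from h import *
s=observe();print(s["ee_pos"],s["wrist_force"],s["width"])
W,K=wpose();im=read_camera("wrist");pw=lambda P:wproj(W,K,P)
for z in(146,154):print(z,edges(im,pw,(549.3,166.0),np.radians(25.5),z,["+x","-x","+y","-y"]))
sc=read_camera("scene");ps=lambda P:proj("scene",P)
cv2.imwrite("pics/s5c.png",np.hstack([cv2.resize(sc[150:290,310:420],(440,560),interpolation=2)])[:,:,::-1]);cv2.imwrite("pics/w5.png",im[:,:,::-1])
# full tote moved? compare top view
E
```

```text
[549.38451152 166.25187919 244.14636052] [ 0.06555271 -0.0186891   0.09277603] 0.7053989002371146
146 {'+x': (-0.7, 0.0), '-x': (0.5, 3.49), '+y': (-0.1, 0.62), '-y': (-0.0, 1.81)}
154 {'+x': (-1.1, 0.05), '-x': (8.0, 4.16), '+y': (-1.3, 2.0), '-y': (-1.2, 2.86)}
```

View pics/s5c.png

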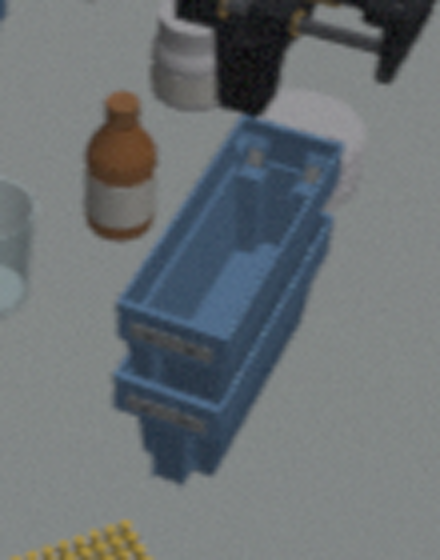

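The scene view shows the upper tote level and seated lower, and its rim width matches z=146. I touch the far end once more to confirm it stayed home.

Call:
step_arm([
  [[0.4,0,0],[0,0,0],1],
  [[0.7,0,0],[0,0,0],1],
  [[0.9,0,0.2],[0,0,0],1],
  [[0.8,0,0.4],[0,0,0],1],
  [[0.5,0,0.6],[0,0,0],1],
  [[0.26,0,0.6],[0,0,0],1],
  [[0,0,0.5],[0,0,0],1],
  [[0,0,0.4],[0,0,0],1],
  [[0,0,0.25],[0,0,0],1],
  [[0,0,0.15],[0,0,0],1],
  [[0,0,0],[0,0,0],1],
  [[0,0,0],[0,0,0],1],
])

```text
clock: 26.93
ee_pos: [630.0, 204.5, 168.1]
tool_rot: [0.0, 0.975, 0.221, 0.001]
wrist_force: [-0.4, -0.4, -0.4]
width: 0.5
```

Call:
step_arm([
  [[0,0,0.06],[0,0,0],1],
  [[0,0,0.04],[0,0,0],1],
  [[0,0,0],[0,0,0],1],
  [[0,0,0],[0,0,0],1],
])

```text
clock: 27.27
ee_pos: [629.9, 204.5, 165.0]
tool_rot: [0.0, 0.975, 0.221, 0.0]
wrist_force: [1.0, 0.2, -0.3]
width: 0.3
```

Call:
step_arm([
  [[0,0,0.05],[0,0,0],1],
  [[0,0,0.05],[0,0,0],1],
  [[0,0,0.03],[0,0,0],1],
  [[0,0,0],[0,0,0],1],
])

```text
clock: 27.6
ee_pos: [629.8, 204.5, 161.3]
tool_rot: [-0.0, 0.975, 0.221, -0.0]
wrist_force: [-0.8, -0.2, 0.3]
width: 0.3
```

Call:
step_arm([
  [[0,0,0.03],[0,0,0],1],
  [[0,0,0.03],[0,0,0],1],
  [[0,0,0],[0,0,0],1],
])

```text
clock: 27.85
ee_pos: [630.0, 204.6, 160.5]
tool_rot: [0.0, 0.975, 0.221, 0.0]
wrist_force: [-1.3, -0.6, 3.1]
width: 0.5
```

Call:
step_arm([
  [[0,0,0.03],[0,0,0],1],
  [[0,0,0],[0,0,0],1],
  [[0,0,0],[0,0,0],1],
])

```text
clock: 28.1
ee_pos: [630.1, 204.6, 160.4]
tool_rot: [0.0, 0.975, 0.221, 0.001]
wrist_force: [-0.7, -1.0, 6.4]
width: 0.3
```

Far end hard-stops at 160.4, against 160.2 at the near end, so both ends are home and level. I retreat and run the last check.

Call:
step_arm([
  [[0,0,-0.1],[0,0,0],1],
  [[0,0,-0.4],[0,0,0],1],
  [[0,0,-0.9],[0,0,0],1],
  [[0,0,-1],[0,0,0],1],
  [[0,0,-1],[0,0,0],1],
  [[0,-0.8,-0.9],[0,0,0],1],
  [[0,-1,-0.5],[0,0,0],1],
  [[0,-1,0],[0,0,0],1],
  [[0,-1,0],[0,0,0],1],
  [[0,-1,0],[0,0,0],1],
  [[0,-1,0],[0,0,0],1],
  [[0,-0.6,0],[0,0,0],1],
])

```text
clock: 29.1
ee_pos: [559.7, 351.0, 279.9]
tool_rot: [-0.0, 0.975, 0.222, 0.0]
wrist_force: [0.0, -0.3, -0.5]
width: 0.5
```

Call:
step_arm([
  [[0,-0.6,0],[0,0,0],1],
  [[0,-0.3,0],[0,0,0],1],
  [[0,0,0],[0,0,0],1],
  [[0,0,0],[0,0,0],1],
])

```text
clock: 29.43
ee_pos: [551.6, 368.8, 279.3]
tool_rot: [0.0, 0.975, 0.221, -0.0]
wrist_force: [-0.0, -0.6, -0.2]
width: 0.5
```

```bash
python3 - <<'E'
from h import *
a=np.radians(25.5);A=["+x","-x","+y","-y"]
t=read_camera("top");pt=lambda P:proj("top",P);t0=cv2.imread("pics/top0.png")[:,:,::-1]
print("stacked z146",edges(t,pt,(549.3,166.0),a,146,A))
print("nest z88",edges(t,pt,(554.6,-166.6),a,88,A))
sc=read_camera("scene");s0=cv2.imread("pics/scene0.png")[:,:,::-1]
# full tote: lower part in scene view unmoved?  bystanders: diff
for n,x,y in(("top",t,t0),("scene",sc,s0)):
    d=(np.abs(cv2.GaussianBlur(x,(5,5),0).astype(int)-cv2.GaussianBlur(y,(5,5),0)).max(2)>30).astype(np.uint8)
    k,_,st,_=cv2.connectedComponentsWithStats(d)
    print(n,[r.tolist() for r in st[1:] if r[4]>15])
cv2.imwrite("pics/final.png",np.vstack([t[40:320,60:640],sc[60:320,60:640]])[:,:,::-1])
E
```

```text
stacked z146 {'+x': (0.5, 0.1), '-x': (2.7, 0.24), '+y': (0.2, 0.14), '-y': (4.3, 0.16)}
nest z88 {'+x': (0.8, 0.12), '-x': (-0.8, 0.18), '+y': (2.7, 0.32), '-y': (-0.4, 0.16)}
top [[14, 118, 187, 282, 16597], [4, 146, 84, 88, 1635], [208, 151, 36, 89, 603], [386, 155, 37, 77, 282], [223, 161, 8, 6, 21], [238, 167, 6, 7, 31], [0, 173, 11, 18, 137], [224, 174, 39, 62, 1051], [367, 182, 23, 50, 105], [6, 198, 34, 62, 566], [33, 238, 13, 20, 92], [0, 355, 9, 9, 50], [0, 363, 60, 37, 1219], [61, 383, 22, 17, 270]]
scene [[478, 0, 117, 61, 2951], [613, 0, 27, 52, 559], [431, 37, 66, 69, 1656], [544, 47, 9, 22, 50], [574, 50, 66, 149, 4617], [499, 61, 15, 11, 123], [523, 63, 13, 14, 92], [545, 68, 35, 26, 542], [518, 78, 5, 11, 31], [423, 85, 18, 33, 371], [488, 95, 24, 11, 178], [537, 95, 8, 10, 45], [523, 98, 4, 6, 19], [553, 106, 10, 2, 17], [481, 112, 35, 22, 308], [441, 117, 42, 16, 305], [525, 116, 6, 5, 16], [257, 131, 55, 43, 530], [397, 134, 117, 85, 4977], [267, 171, 8, 6, 28], [339, 179, 57, 58, 872], [353, 213, 26, 38, 489]]
```

View pics/final.png

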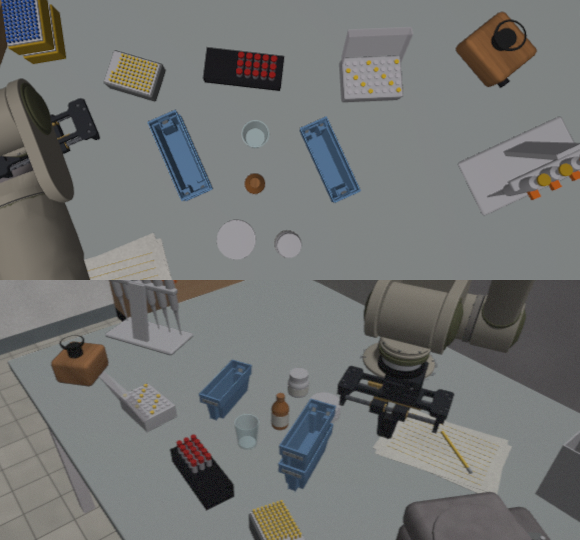

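The tote is stacked on the full one, the nest tote matches its original place within 0.1 mm, and no bystander area changed. I hand in.

```bash
python3 -c "
from station import *
print(finish_job())"
```

```text
the job is handed in; nothing more can be done
None
```

The top tote is off the nest, turned half a turn and standing on the full tote, with its feet pressed past the tongues at both ends. I lowered it until the tongues took its weight, let go, then pressed each end rim in turn with the closed fingertips. The job was handed in at about 29.5 s, with the gripper well clear.

**Seating:**
- The far end stops hard at TCP z = 160.4 and the near end at 160.2. This puts the rim at about 146 mm, as specified, and level.
- The camera's measure of the rim width also fits 146 mm.
- The highest push I read was about 24 N (21.4 N of it downward), against the 28 N limit. The sensor was only read at the end of each move, so short peaks between readings were not seen.
- The tongues gave way at readings of only 6–8 N, slightly under the stated 8–20 N. The later hard stops show they were passed.

**Surroundings:** before-and-after pictures show the nest tote within 0.1 mm of its place, and no bystander moved. I saw no sign that the full tote shifted. Its rim is partly hidden under the stack, so I did not measure it afterwards.

**Disagreement:** the two cameras disagreed by 1–2 mm across the tote's width before placing. I combined them, and the feet entered the pockets without catching.

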